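Demagnetise a pivot pin block

TASK

Push the dark steel pin block along the guide lane until it is fully home against the end stop over the demagnetiser plate, sliding it flat on the lane without lifting it and without the block or your hand touching either guide rail. Then press the raised end of the rocker on the green switch housing fully down to switch the demagnetiser on. Leave the pawl, the ratchet disc and the bush where they are, and let go of everything at the end.

Things in the scene. Friction and masses are not known exactly. Their poses are not given: they have to be found in the camera images.
- lane: Galvanised deck fixed on the shelf, 410 mm (x) by 120 mm (y), 12 mm thick. Origin: centre of its underside; +x is the push direction, z up. No rails from x = -205 to -20 mm; rails from x = -20 to +175 mm, where the end stop's face is. With the block home its origin is at lane x = 140, y = 0, z = 12 mm.
- stop_face (a point): Middle of the foot of the end stop's face, at deck-top height (lane x = 175, y = 0, z = 12 mm); axes as the lane. The stop is 82 mm wide, 12 mm thick and 30 mm high above the deck. The demagnetiser plate is the flush dark area with copper strips just before it.
- rail_left: Dark steel guide rail on the lane's +y side, 195 mm long, 8 mm wide, 12 mm high (top 24 mm above the shelf). Origin: centre of its underside, at lane x = 77.5, y = +37, z = 12 mm; axes as the lane. Clear width between the rails 66 mm.
- rail_right: The same rail on the -y side, at lane y = -37 mm.
- pin_block: Loose blued steel block, 70 mm long (x), 48 mm wide (y), 36 mm high, about 0.8 kg, with an upright pin 16 mm thick and 20 mm tall on the middle of its top. Origin: centre of its underside. It starts on the deck ahead of the rails, +x roughly down the lane, up to 14 mm off centre and 0.15 rad askew; centred it has 9 mm to each rail.
- rocker_pivot (a point): Centre of the rocker's hinge, 51 mm above the shelf, on top of the fixed green housing, 84 (x) by 60 (y) by 46 mm high, centred under it. +x points to the rocker's end that is raised at the start, y along the hinge, z up.
- rocker (a joint): Black V-shaped rocker: two plates 30 mm long, 24 wide, 6 thick, meeting at the hinge. 0 = off: +x plate slopes up 0.5 rad (end 17 mm above the pivot), -x plate level. 0.5 rad = fully on: +x plate pressed level, its upper face 3 mm above the pivot. Stays where left; about 3 N at 20 mm from the hinge moves it.
- pawl: Loose red cast pawl, about 85 mm long, 16 mm high, lying on the shelf; bystander. Origin about the middle of its underside.
- ratchet_disc: Loose zinc-plated toothed disc, about 70 mm across, 8 mm thick with a 16 mm high hub, lying on the shelf; bystander. Origin at the centre of its underside.
- bush: Loose brass bush, 32 mm across, 22 mm high, standing on the shelf; bystander. Origin at the centre of its underside.
Mind the look-alikes: they are no part of the job. What is shaped like the pin_block but red is not meant.

How it is judged:
On the way, in this order (a step that is already met when the one before it is completed fails the run):
1. the block is home against the end stop and still (x of pin_block in the frame of lane above 0.135 m and linear speed of pin_block below 0.01 m/s), for 0.2 s.
2. the rocker is pressed over to on (value of joint rocker above 0.42 rad), for 0.1 s.
At the end, for the whole second after the job is handed in: The block stands flat on the deck between the rails with its nose within 5 mm of the end stop, at rest; the rocker is on (above 0.42 of 0.5 rad); pawl, disc and bush are within 15 mm of where they were (all of step 1 and x of pin_block in the frame of lane below 0.145 m and y of pin_block in the frame of lane between -0.01 and 0.01 m and z of pin_block in the frame of lane below 0.015 m and angle between pin_block's own z axis and vertical below 0.05 rad and value of joint rocker above 0.42 rad and distance of each of pawl, ratchet_disc, bush from where it was at the start of the episode below 0.015 m); the robot touches nothing.
It fails at once if a guide rail is touched by the block or the robot (contact force between anything else and rail_left above 0.2 N or contact force between anything else and rail_right above 0.2 N).
It fails at once if the block is lifted or tipped (z of pin_block in the frame of lane above 0.018 m or angle between pin_block's own z axis and vertical above 0.15 rad).
It fails at once if a bystander is disturbed (distance of any of pawl, ratchet_disc, bush from where it was at the start of the episode above 0.015 m).
It also fails if it takes over 64 s, if anything falls off the work surface, if the arm or the gripper's body presses on something with over 40 N, if the wrist force passes 120 N, or if a joint passes its speed limit or range.

ROBOT

A 7-joint arm with a two-finger parallel gripper is mounted at the origin on the work surface. World frame = base frame: x ahead of the robot, y to its left, z up, the work surface at z = 0. Lengths are in m, angles in rad, forces in N, time in s.
With the tool pointing down it reaches from about 0.4 to 0.85 m from the base axis. Payload 10.4 kg.
Tool frame: the origin (TCP) lies at the very end of the fingers, on their centre line; the grasp point (between the pads) lies 19 mm behind it; z points along the fingers, x is the direction in which the jaws open and shut, and the axes are right-handed (so a half turn about z gives the same grasp; the last joint's range is limited). The gripper opens to 87 mm and grips with 3 to 60 N. Pads are 19 mm wide; open, the fingers measure 117 mm over their backs; the gripper's body (75 mm by 190 mm) begins 51 mm behind the grasp point.
Start: joints at [1.169, 0.332, -0.065, 1.46, 0.022, 1.35, -0.088], TCP at [0.231, -0.581, 0.223] pointing down, gripper open.
Joint ranges: [-2.6, 2.6], [-0.5, 2.12], [-1.47, 1.34], [0.16, 2.42], [-1.27, 4.41], [0.06, 2.06], [-2.6, 2.6]. Speed limits (rad/s): [2.22, 2.22, 2.79, 2.79, 3.14, 3.14, 3.14].

INTERFACE

Orientations are given as a 3x3 rotation matrix whose columns are the frame's x, y, z axes.
In Python, from station import arm, cams gives the robot as it stands.
- The arm moves only by the tool servo_tool, never from a script. Its argument "motion" is a list of rows, each a list of 7 numbers: the shift along the tool's x, y, z each as a share of 300 mm, from -1 to 1, then the turn, a rotation vector about the tool's x, y, z each as a share of 120 degrees, from -1 to 1, then the opening, from 0 (shut) to 1 (fully open). A call has 1 to 20 rows; each row is the pose to reach, as a shift and turn from the pose measured when the call began, along the tool's axes at that moment; what a row does not reach only later rows make up. A row lasts 1/8 s, in which the tool goes at most 62.5 mm and 10.7 degrees, less where a joint would pass 70% of its speed; a pose out of reach is approached as far as the arm can. A call with a number of a shift or a turn outside -1 to 1 is refused whole. A call with a gripper value outside its range is refused whole. The fingers move at their own pace and stop on an object; "squeeze" is the grip in N (left out, the last holds). Time passes only in rows, so rows that repeat a pose let the fingers close. It gives the time, the measured TCP pose, the force and the opening at its end, in the units of the state.
- arm.read_state(): the state, without advancing time (a new reading comes with each control period).
- cams.grab_frame(name): name is "scene" or "top" or "wrist"; returns a dict with "frame" (420x560x3 uint8, blue, green, red), "mtx" (3x3 intrinsics, pixels), "D" ([k1, k2, p1, p2, k3] as OpenCV has them; the pictures are not rectified), "rvec" (rotation vector, rad) and "tvec" (3), from world to camera coordinates, as OpenCV has them. Camera axes: x right, y down, z forward; pixel columns grow to the right and rows downward; lengths in m; the calibration is good to about 2 mm. A picture is of the moment at which its call begins. There is no depth.
- arm.close_job(): hands the job in, once; it reports no verdict.
The state is a dict: "time": time; "joints": joint angles; "joint_vel": joint speeds; "joint_torque": joint torques, N m; "tcp_pos": TCP position; "tcp_rot": TCP orientation; "ft_force": force on the tool from outside, world axes, zero at the start; "ft_torque": the same for the moment, N m; "width": finger opening in m.
Only numpy, scipy, OpenCV 4.12 (cv2) and the standard library are available. Lean on these libraries where they do the work, as an engineer would, in place of code of your own. Each camera call takes 0.05 s, during which the arm holds its last target.

## Working session

There is one attempt and no reset: what is moved stays moved. The work goes in short steps, Python scripts to look and compute and a tool call to move; the robot and the scene stay as the last step left them, time stands still between calls to the robot, and variables do not carry over. Pictures are saved under pics/ and viewed, and the job is handed in when it is done.

Besides the shell and the picture viewer there is one more tool, called after "Call:" by a JSON object that holds its "method" and its "body". servo_tool: Moves the arm, as the interface text tells. Its arguments: {"type":"object","properties":{"motion":{"type":"array"},"squeeze":{"type":"number"}},"required":["motion"]}

```bash
ls; mkdir -p pics
python3 - <<'E'
from station import arm,cams
import cv2
for n in ["scene","top","wrist"]:
    g=cams.grab_frame(n); cv2.imwrite(f"pics/{n}0.png",g["frame"])
    print(n,g["mtx"].tolist(),g["D"],g["rvec"],g["tvec"])
s=arm.read_state()
for k in s: print(k,s[k])
E
```

```text
pics
scene [[483.6877830320704, 0.0, 283.81658366186196], [0.0, 483.6877830320704, 208.4153248612376], [0.0, 0.0, 1.0]] [-0.09931187  0.          0.          0.          0.        ] [ 0.9263738   2.46917745 -1.12442737] [ 0.366605   -0.19075316  1.28930192]
top [[442.9297099691587, 0.0, 273.96848946087283], [0.0, 442.9297099691587, 200.60024884262953], [0.0, 0.0, 1.0]] [-0.13571061  0.          0.          0.          0.        ] [ 2.12216657 -2.15986534  0.15434472] [0.03490744 0.51863656 1.01629988]
wrist [[352.0189376042157, 0.0, 279.69404318911626], [0.0, 352.0189376042157, 215.54343445733528], [0.0, 0.0, 1.0]] [-0.07693397  0.          0.          0.          0.        ] [-2.42212491  1.64124783  0.2102982 ] [-0.624306   -0.02922822  0.38962256]
time 0.15
joints [ 1.16942269  0.33273001 -0.06469212  1.46074028  0.02161047  1.34991272
 -0.08849634]
joint_vel [ 1.21803180e-03 -2.35408486e-03  4.80788196e-04 -3.98426703e-03
 -6.74820298e-05 -5.65115680e-04 -3.47705632e-04]
joint_torque [ 5.60349381e-04 -6.23633337e+01  2.44152494e-02 -3.90144181e+01
 -6.13458361e-02  3.72627843e-02  4.46442380e-05]
tcp_pos [ 0.23099591 -0.58042848  0.2219385 ]
tcp_rot [[ 3.69795240e-01 -9.29113163e-01 -4.60086329e-04]
 [-9.29112634e-01 -3.69795521e-01  9.93360000e-04]
 [-1.09308172e-03  6.01322215e-05 -9.99999401e-01]]
ft_force [ 0.23757078 -0.50019818  0.49902227]
ft_torque [ 0.01990254 -0.0445119  -0.04442804]
width 0.08692036691375381
```

View pics/scene0.png

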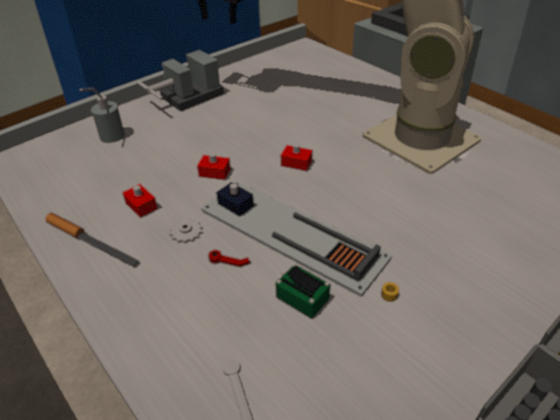

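View pics/top0.png

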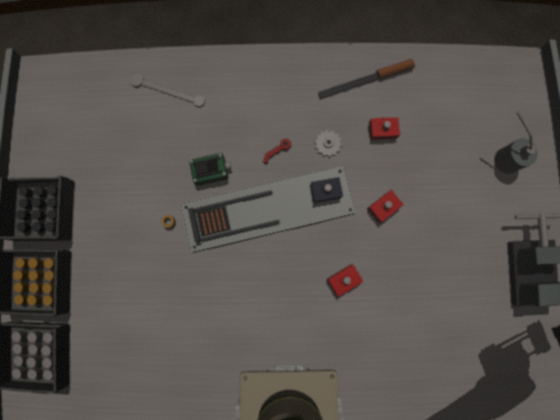

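View pics/wrist0.png

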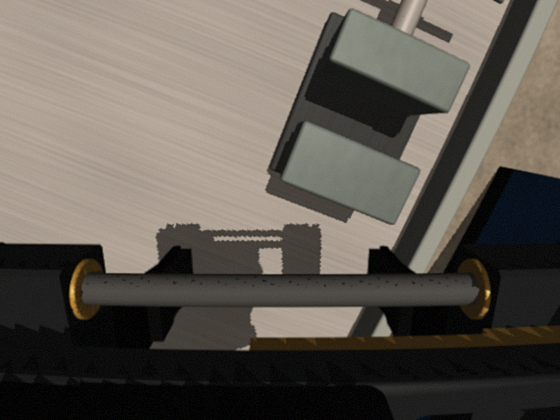

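The top view (up is about +x, left about +y) shows these block shapes: the dark pin block at (326,190) and red look-alikes at (385,127), (386,206) and (345,280). I choose the dark one on the lane. The rocker housing is at (209,168), pawl (278,150), disc (328,143) and bush (168,221). Next, close crops.

Run:
```python
import cv2
t=cv2.imread("pics/top0.png")
cv2.imwrite("pics/crop1.png",cv2.convertScaleAbs(cv2.resize(t[140:260,160:360],None,fx=4,fy=4,interpolation=cv2.INTER_CUBIC),alpha=1.8,beta=10))
s=cv2.imread("pics/scene0.png")
cv2.imwrite("pics/crop2.png",cv2.convertScaleAbs(cv2.resize(s[170:320,195:415],None,fx=3.6,fy=3.6,interpolation=cv2.INTER_CUBIC),alpha=1.6,beta=10))
```

```text
(no output)
```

View pics/crop1.png

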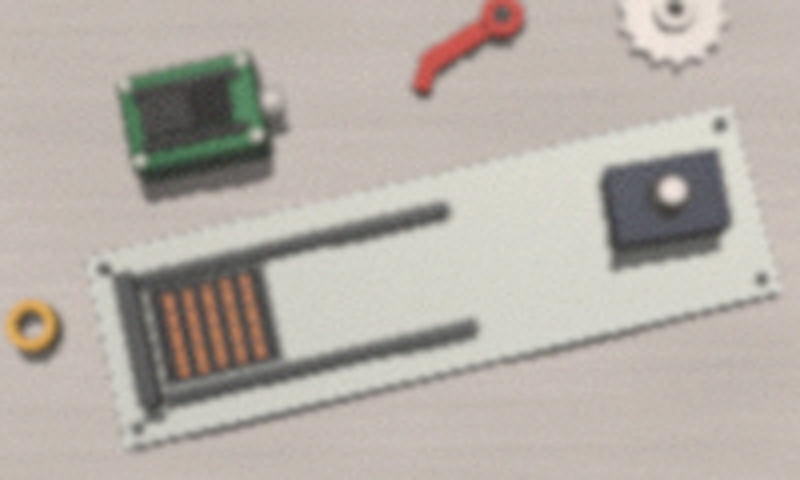

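View pics/crop2.png

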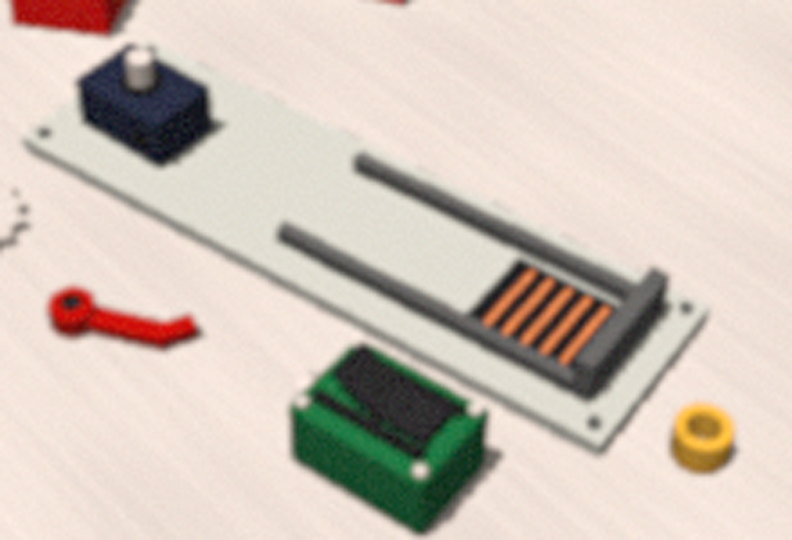

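```bash
cat > h.py <<'E'
import numpy as np,cv2
from station import arm,cams
def ray(g,px):
    px=np.array(px,float).reshape(-1,1,2)
    u=cv2.undistortPoints(px,g["mtx"],g["D"]).reshape(-1,2)
    R=cv2.Rodrigues(g["rvec"])[0]; t=np.ravel(g["tvec"])
    d=np.c_[u,np.ones(len(u))]@R   # R^T d
    return -R.T@t,d
def onz(g,px,z):
    c,d=ray(g,px); z=np.broadcast_to(z,len(d)); s=(z-c[2])/d[:,2]
    return c+d*s[:,None]
def proj(g,P):
    return cv2.projectPoints(np.array(P,float).reshape(-1,3),g["rvec"],g["tvec"],g["mtx"],g["D"])[0].reshape(-1,2)
def tri(g1,p1,g2,p2):
    c1,d1=ray(g1,[p1]);c2,d2=ray(g2,[p2]);d1=d1[0]/np.linalg.norm(d1);d2=d2[0]/np.linalg.norm(d2)
    s=np.linalg.lstsq(np.c_[d1,-d2],c2-c1,rcond=None)[0]
    a=c1+d1*s[0];b=c2+d2*s[1]; return (a+b)/2,np.linalg.norm(a-b)
E
python3 - <<'E'
from h import *
np.set_printoptions(precision=4,suppress=True)
T=cams.grab_frame("top");S=cams.grab_frame("scene")
tc=lambda p:(np.array(p,float)+.5)/4-.5+[160,140]
sc=lambda p:(np.array(p,float)+.5)/3.6-.5+[195,170]
C=[(90,258),(735,107),(780,292),(132,450)]
P=onz(T,[tc(c) for c in C],.012)[:,:2];print("deck top cam",P)
print([np.linalg.norm(P[i]-P[(i+1)%4]) for i in range(4)],P.mean(0))
C2=[(25,138),(600,448),(708,312)]
P2=onz(S,[sc(c) for c in C2],.012)[:,:2];print("deck scene: (-x,+y),(+x,+y),(+x,-y)",P2)
d=(P[0]-P[1]+P[3]-P[2]);print("yaw",np.arctan2(d[1],d[0]))
# screws
s=onz(T,[tc(c) for c in[(105,269),(720,125),(762,279),(138,428)]],.012)[:,:2];print("screws",s,s.mean(0))
d=(s[0]-s[1]+s[3]-s[2]);print("yaw",np.arctan2(d[1],d[0]))
# rail tops ends, inner etc z=.024
print("pin top", onz(T,[tc((672,188))],.066), tri(T,tc((672,188)),S,sc((139,53))))
b=onz(T,[tc(c) for c in[(605,170),(715,152),(728,222),(617,246)]],.048)[:,:2];print("block top",b,b.mean(0),[np.linalg.norm(b[i]-b[(i+1)%4]) for i in range(4)])
d=(b[0]-b[1]+b[3]-b[2]);print("yaw",np.arctan2(d[1],d[0]))
h=onz(T,[tc(c) for c in[(122,84),(243,55),(262,135),(140,165)]],.046)[:,:2];print("housing top",h,h.mean(0),[np.linalg.norm(h[i]-h[(i+1)%4]) for i in range(4)])
d=(h[0]-h[1]+h[3]-h[2]);print("yaw",np.arctan2(d[1],d[0]))
print("bush",onz(T,[tc((32,326))],.022),"pawl",onz(T,[tc((502,15)),tc((424,90))],.016),"disc",onz(T,[tc((675,12))],.016))
E
```

```text
deck top cam [[ 0.5186  0.2519]
 [ 0.606  -0.1477]
 [ 0.49   -0.1706]
 [ 0.4007  0.2249]]
[np.float64(0.4090294489370915), np.float64(0.11821337018871515), np.float64(0.4054127385904016), np.float64(0.12090686681721871)] [0.5038 0.0396]
deck scene: (-x,+y),(+x,+y),(+x,-y) [[ 0.6059 -0.1372]
 [ 0.5199  0.2597]
 [ 0.4057  0.2352]]
yaw 1.7894373690709615
screws [[ 0.5116  0.2424]
 [ 0.5947 -0.1379]
 [ 0.4982 -0.1598]
 [ 0.414   0.2213]] [0.5046 0.0415]
yaw 1.787111001613799
pin top [[ 0.5458 -0.1002  0.066 ]] (array([ 0.5437, -0.0985,  0.0691]), np.float64(0.003965909540902007))
block top [[ 0.5606 -0.0628]
 [ 0.5704 -0.1289]
 [ 0.528  -0.1349]
 [ 0.5148 -0.0685]] [ 0.5435 -0.0988] [np.float64(0.06679230913526374), np.float64(0.042848348649730875), np.float64(0.06768668861206988), np.float64(0.04615485289047561)]
yaw 1.742610552277416
housing top [[0.6195 0.2267]
 [0.6358 0.1532]
 [0.5862 0.1416]
 [0.5694 0.2151]] [0.6027 0.1841] [np.float64(0.07526687105473587), np.float64(0.0509771179486895), np.float64(0.07534989028521744), np.float64(0.0514572944020439)]
yaw 1.7927296862961735
bush [[0.476  0.2849 0.022 ]] pawl [[ 0.6661 -0.0044  0.016 ]
 [ 0.6191  0.0448  0.016 ]] disc [[ 0.6663 -0.1122  0.016 ]]
```

```bash
cat >> h.py <<'E'
from scipy.spatial.transform import Rotation as Ro
def shares(p,ang=None):
    s=arm.read_state(); R=np.array(s["tcp_rot"]); p=np.array(p,float)
    d=R.T@(p-s["tcp_pos"])/.3
    if ang is None: rv=np.zeros(3)
    else:
        G=np.array([[np.cos(ang),np.sin(ang),0],[np.sin(ang),-np.cos(ang),0],[0,0,-1.]])
        rv=Ro.from_matrix(R.T@G).as_rotvec()/np.deg2rad(120)
    print("t",s["time"],"sh",d.round(4),"rot",rv.round(4),"rows>=",max(np.linalg.norm(d)*.3/.0625,np.linalg.norm(rv)*120/10.7))
E
python3 - <<'E'
from h import *
W=cams.grab_frame("wrist");s=arm.read_state()
c,d=ray(W,[(280,215)])
R=s["tcp_rot"];print("cam in tcp",R.T@(c-s["tcp_pos"]),R.T@d[0])
shares([.40,-.35,.23],-.5); shares([.52,-.10,.23],.217)
E
```

```text
cam in tcp [-6.45886996e-05 -6.95973061e-02 -1.61744234e-01] [7.35315564e-04 2.48494114e-01 9.68634747e-01]
t 0.3 sh [-0.5059 -0.8074 -0.0256] rot [-1.000e-04  2.000e-04 -3.304e-01] rows>= 4.575118670231027
t 0.3 sh [-1.1322 -1.4872 -0.0253] rot [-1.000e-04  2.000e-04 -6.727e-01] rows>= 8.972828630412103
```

Call:
{"method": "servo_tool", "body": {"motion": [[-0.1,-0.16,0,0,0,-0.06,1],[-0.2,-0.32,-0.01,0,0,-0.13,1],[-0.3,-0.48,-0.02,0,0,-0.2,1],[-0.4,-0.64,-0.025,0,0,-0.26,1],[-0.5,-0.8,-0.025,0,0,-0.33,1],[-0.5,-0.8,-0.025,0,0,-0.33,1]]}}

```text
time: 1.05
tcp_pos: [0.4018, -0.3483, 0.2303]
tcp_rot: [[0.882, -0.472, 0.001], [-0.472, -0.882, 0.001], [0.001, -0.001, -1.0]]
ft_force: [-0.3, -0.1, 0.0]
width: 0.0868
```

Run:
```python
from h import *
shares([.54,-.10,.20],.217)
```

```text
t 1.05 sh [ 0.0157 -0.9469  0.1023] rot [-0.0006 -0.0005 -0.3383] rows>= 4.572147448936767
```

Call:
{"method": "servo_tool", "body": {"motion": [[0,-0.19,0.02,0,0,-0.07,1],[0.01,-0.38,0.04,0,0,-0.14,1],[0.015,-0.57,0.06,0,0,-0.21,1],[0.015,-0.76,0.08,0,0,-0.28,1],[0.016,-0.947,0.1,0,0,-0.338,1],[0.016,-0.947,0.1,0,0,-0.338,1],[0.016,-0.947,0.1,0,0,-0.338,1]]}}

```text
time: 1.92
tcp_pos: [0.5398, -0.1013, 0.2005]
tcp_rot: [[0.977, 0.213, 0.001], [0.213, -0.977, 0.001], [0.001, -0.0, -1.0]]
ft_force: [-0.0, -0.4, -0.9]
width: 0.0871
```

Run:
```python
from h import *
W=cams.grab_frame("wrist");cv2.imwrite("pics/w1.png",W["frame"]);import pickle;pickle.dump(W,open("w1.pkl","wb"))
```

```text
(no output)
```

View pics/w1.png

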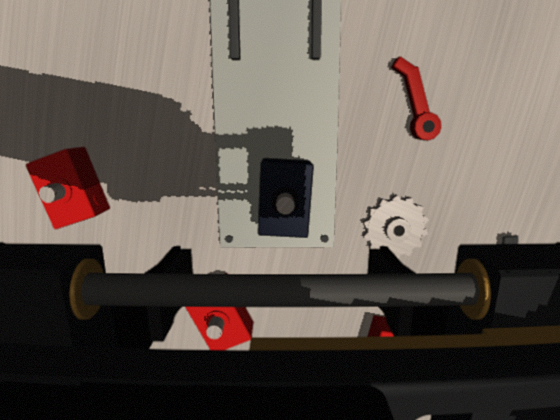

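Run:
```python
import cv2
t=cv2.imread("pics/w1.png")
cv2.imwrite("pics/w1a.png",cv2.convertScaleAbs(cv2.resize(t[140:250,205:355],None,fx=5,fy=5,interpolation=cv2.INTER_CUBIC),alpha=2,beta=30))
cv2.imwrite("pics/w1b.png",cv2.resize(t[0:110,205:355],None,fx=5,fy=5,interpolation=cv2.INTER_CUBIC))
```

```text
(no output)
```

View pics/w1a.png

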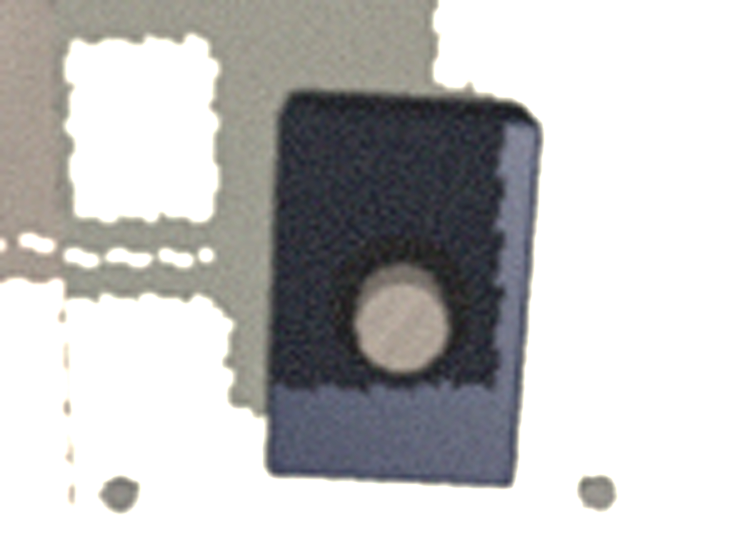

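View pics/w1b.png

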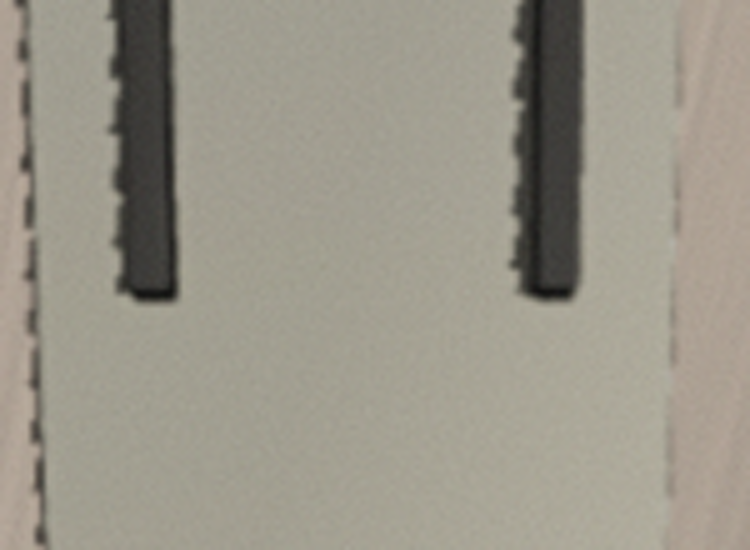

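Run:
```python
from h import *
import pickle
np.set_printoptions(precision=4,suppress=True)
W=pickle.load(open("w1.pkl","rb"))
a=lambda p:(np.array(p,float)+.5)/5-.5+[205,140]
b=lambda p:(np.array(p,float)+.5)/5-.5+[205,0]
f=lambda m,L,z:onz(W,[m(p) for p in L],z)[:,:2]
s=f(a,[(120,494),(597,492)],.012);print("screws L,R",s,np.linalg.norm(s[0]-s[1]),s.mean(0))
e=f(b,[(45,520),(667,520),(30,60),(680,60)],.012);print("deck edges",e,np.linalg.norm(e[0]-e[1]),np.linalg.norm(e[2]-e[3]))
r=f(b,[(131,286),(172,286),(538,286),(577,286)],.024);print("rail ends",r,r.mean(0),np.linalg.norm(r[0]-r[3]))
m0=s.mean(0);m1=e[:2].mean(0);m2=e[2:].mean(0)
for m in(r.mean(0),): d=m-m0;print("yaw",np.arctan2(d[1],d[0]),np.linalg.norm(d))
v=s[1]-s[0];print("yaw from screws",np.arctan2(v[1],v[0])+np.pi/2); v=r[3]-r[0];print("yaw rails",np.arctan2(v[1],v[0])+np.pi/2)
B=f(a,[(280,130),(270,465),(540,130),(515,480)],.048)
for i in(0,2):
  v=B[i]-B[i+1];print("block side yaw",np.arctan2(v[1],v[0]))
print("widths",np.linalg.norm(B[1]-B[3]))
p=f(a,[(402,326)],.068);print("pin",p)
q=f(a,[(270,472),(512,484)],.048);print("rear corners",q,q.mean(0),np.linalg.norm(q[0]-q[1]))
```

```text
screws L,R [[ 0.4992 -0.158 ]
 [ 0.5967 -0.1363]] 0.09987065702931404 [ 0.5479 -0.1471]
deck edges [[ 0.4606 -0.0276]
 [ 0.5772 -0.0022]
 [ 0.4429  0.053 ]
 [ 0.5596  0.0784]] 0.11930022449201066 0.11937660552885711
rail ends [[0.4708 0.0158]
 [0.4781 0.0174]
 [0.5426 0.0314]
 [0.5495 0.033 ]] [0.5102 0.0244] 0.08056919679557521
yaw 1.7871043086214433 0.17562825272720756
yaw from screws 1.789954543232507
yaw rails 1.7850601872967127
block side yaw 1.7426563720454469
block side yaw 1.7368393038300554
widths 0.045934132001806884
pin [[ 0.5455 -0.0981]]
rear corners [[ 0.5287 -0.135 ]
 [ 0.5735 -0.1277]] [ 0.5511 -0.1313] 0.04537531746501785
```

The wrist view is consistent: deck width 119.3 mm (120 given) and screws to rail ends 175.6 mm. Lane origin is about (0.506, 0.0435) with yaw 1.7875. The block is at lane x −146, y −8 mm, about 0.047 rad askew.

I'll grip the block sides above rail height (tip z about 31 mm), turn it square and slide it home.

Run:
```python
from h import *
shares([.5454,-.0975,.031],.169)
```

```text
t 1.975 sh [ 0.0212 -0.0103  0.5652] rot [-0.0001 -0.0004  0.0211] rows>= 2.715339786339086
```

Call:
{"method": "servo_tool", "body": {"motion": [[0.021,-0.01,0.1,0,0,0.021,1],[0.021,-0.01,0.25,0,0,0.021,1],[0.021,-0.01,0.38,0,0,0.021,1],[0.021,-0.01,0.48,0,0,0.021,1],[0.021,-0.01,0.54,0,0,0.021,1],[0.021,-0.01,0.565,0,0,0.021,1],[0.021,-0.01,0.565,0,0,0.021,1],[0.021,-0.01,0.565,0,0,0.021,1]]}}

```text
time: 2.98
tcp_pos: [0.5461, -0.0978, 0.0322]
tcp_rot: [[0.986, 0.168, 0.002], [0.168, -0.986, -0.0], [0.002, 0.001, -1.0]]
ft_force: [0.2, -0.6, 0.2]
width: 0.0872
```

Run:
```python
from h import *
shares([.5454,-.0975,.031],.169)
for n in ["wrist","scene"]:
    cv2.imwrite(f"pics/{n}2.png",cams.grab_frame(n)["frame"])
```

```text
t 2.975 sh [-0.0021 -0.0015  0.0039] rot [ 0.0003 -0.0011 -0.    ] rows>= 0.022594956285940423
```

View pics/wrist2.png

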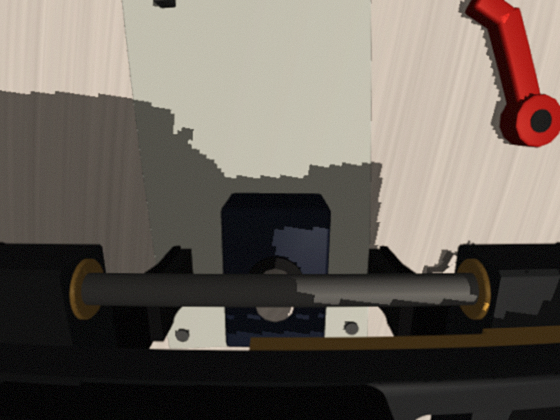

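View pics/scene2.png

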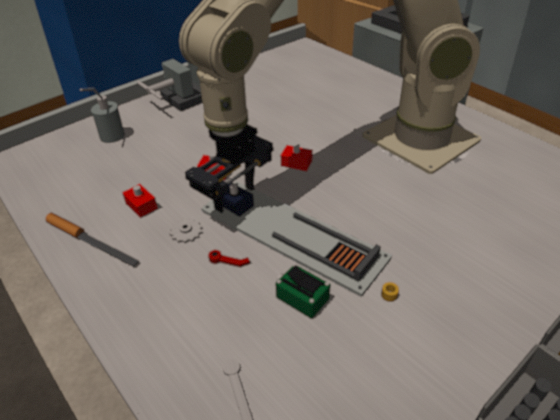

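The block (222–330 px) sits centred between the open fingers. Closing now.

Call:
{"method": "servo_tool", "body": {"motion": [[0,0,0,0,0,0,0.6],[0,0,0,0,0,0,0.5],[0,0,0,0,0,0,0.3],[0,0,0,0,0,0,0],[0,0,0,0,0,0,0],[0,0,0,0,0,0,0]], "squeeze": 15}}

```text
time: 3.82
tcp_pos: [0.545, -0.098, 0.0318]
tcp_rot: [[0.986, 0.168, 0.0], [0.168, -0.986, -0.0], [0.0, 0.0, -1.0]]
ft_force: [-6.6, -0.5, 5.2]
width: 0.0479
```

Run:
```python
from h import *
O=np.array([.5058,.0435]);y=1.7875;ux=np.array([np.cos(y),np.sin(y)]);uy=np.array([-ux[1],ux[0]])
s=arm.read_state();p=s["tcp_pos"];print("lane",ux@(p[:2]-O),uy@(p[:2]-O),p[2],s["width"],s["ft_force"])
z=p[2]
for lx in (-.146,-.08,.0): print(lx);shares([*(O+lx*ux),z],y-np.pi/2)
```

```text
lane -0.14657694174620745 -0.007877780508718539 0.03177955494172449 0.04786553865366144 [-6.59230244 -0.52384909  5.1903618 ]
-0.146
t 3.825 sh [-0.0263 -0.0007 -0.    ] rot [ 0.0002 -0.0001 -0.0229] rows>= 0.2567400423499228
-0.08
t 3.825 sh [-3.690e-02 -2.204e-01 -1.000e-04] rot [ 0.0002 -0.0001 -0.0229] rows>= 1.0726623145675858
0.0
t 3.825 sh [-4.960e-02 -4.868e-01 -2.000e-04] rot [ 0.0002 -0.0001 -0.0229] rows>= 2.348615757210649
```

Width reads 47.9 mm, so the grip is flat on the sides. Next: centre, square up and slide to the rail entrance, then re-measure.

Call:
{"method": "servo_tool", "body": {"motion": [[-0.01,-0.02,0,0,0,-0.006,0],[-0.02,-0.05,0,0,0,-0.012,0],[-0.028,-0.09,0,0,0,-0.018,0],[-0.034,-0.13,0,0,0,-0.023,0],[-0.036,-0.17,0,0,0,-0.023,0],[-0.038,-0.21,0,0,0,-0.023,0],[-0.039,-0.24,0,0,0,-0.023,0],[-0.04,-0.27,0,0,0,-0.023,0],[-0.041,-0.29,0,0,0,-0.023,0],[-0.041,-0.29,0,0,0,-0.023,0]]}}

```text
time: 5.08
tcp_pos: [0.5181, -0.013, 0.0318]
tcp_rot: [[0.976, 0.216, -0.0], [0.216, -0.976, 0.001], [0.0, -0.001, -1.0]]
ft_force: [0.4, 1.0, 1.8]
width: 0.048
```

```bash
cat >> h.py <<'E'
O=np.array([.5058,.0435]);Y=1.7875;ux=np.array([np.cos(Y),np.sin(Y)]);uy=np.array([-ux[1],ux[0]])
def lane():
    s=arm.read_state();p=s["tcp_pos"];R=s["tcp_rot"];print("lane",ux@(p[:2]-O),uy@(p[:2]-O),p[2],"yawerr",np.arctan2(R[1][0],R[0][0])-Y+np.pi/2,s["width"],s["ft_force"])
E
python3 - <<'E'
from h import *
lane()
W=cams.grab_frame("wrist");cv2.imwrite("pics/w3.png",W["frame"]);import pickle;pickle.dump(W,open("w3.pkl","wb"))
f=W["frame"];cv2.imwrite("pics/w3a.png",cv2.convertScaleAbs(cv2.resize(f[0:250,130:390],None,fx=2.4,fy=2.4,interpolation=cv2.INTER_CUBIC),alpha=1.6,beta=20))
E
```

```text
lane -0.05781943910682836 0.0001420819386296157 0.031788699394145234 yawerr 0.0012754199257984933 0.048020964224478525 [0.39701049 0.99638111 1.75566412]
```

View pics/w3a.png

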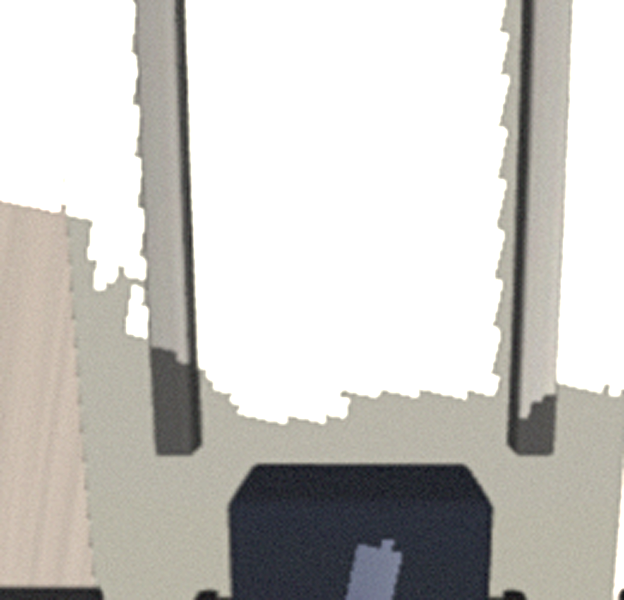

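Run:
```python
from h import *
import pickle
W=pickle.load(open("w3.pkl","rb"))
a=lambda p:(np.array(p,float)+.5)/2.4-.5+[130,0]
def L(pts,z):
    P=onz(W,[a(p) for p in pts],z)[:,:2]-O; return np.round(np.c_[P@ux,P@uy]*1000,1).tolist()
print("rail ends top outerL,innerL,innerR,outerR",L([(156,440),(193,440),(517,440),(555,440)],.024))
print("far",L([(135,10),(176,10),(532,10),(573,10)],.024))
print("block sides",L([(231,560),(491,560),(231,515),(491,515)],.048))
```

```text
rail ends top outerL,innerL,innerR,outerR [[-16.9, 40.2], [-16.9, 32.6], [-16.8, -33.2], [-16.7, -41.0]]
far [[63.9, 40.5], [63.7, 32.9], [63.8, -33.0], [64.0, -40.6]]
block sides [[-34.9, 21.9], [-34.8, -25.0], [-26.5, 21.6], [-26.4, -24.7]]
```

Rails measure symmetric about lane y = 0 to within 0.4 mm, and the block centre is within about 1.5 mm. Sliding down the lane.

Run:
```python
from h import *
for lx in (.125,.143): shares([*(O+lx*ux+.0005*uy),.0318],Y-np.pi/2)
```

```text
t 5.125 sh [-5.000e-04 -6.093e-01  5.000e-04] rot [-0.0005 -0.      0.0005] rows>= 2.9248746259362597
t 5.125 sh [-5.000e-04 -6.693e-01  6.000e-04] rot [-0.0005 -0.      0.0005] rows>= 3.2128741006967174
```

Call:
{"method": "servo_tool", "body": {"motion": [[0,-0.015,0,0,0,0,0],[0,-0.04,0,0,0,0,0],[0,-0.075,0,0,0,0,0],[0,-0.11,0,0,0,0,0],[0,-0.15,0,0,0,0,0],[0,-0.19,0,0,0,0,0],[0,-0.23,0,0,0,0,0],[0,-0.27,0,0,0,0,0],[0,-0.31,0,0,0,0,0],[0,-0.35,0,0,0,0,0],[0,-0.39,0,0,0,0,0],[0,-0.43,0,0,0,0,0],[0,-0.47,0,0,0,0,0],[0,-0.51,0,0,0,0,0],[0,-0.545,0,0,0,0,0],[0,-0.575,0,0,0,0,0],[0,-0.595,0,0,0,0,0],[0,-0.609,0,0,0,0,0],[0,-0.609,0,0,0,0,0]]}}

```text
time: 7.5
tcp_pos: [0.4782, 0.1662, 0.0318]
tcp_rot: [[0.976, 0.217, -0.001], [0.217, -0.976, 0.002], [-0.0, -0.002, -1.0]]
ft_force: [-0.4, 2.3, -6.0]
width: 0.048
```

Run:
```python
from h import *
lane()
shares([*(O+.143*ux),.0318],Y-np.pi/2)
W=cams.grab_frame("wrist");cv2.imwrite("pics/w4.png",W["frame"]);import pickle;pickle.dump(W,open("w4.pkl","wb"))
f=W["frame"];cv2.imwrite("pics/w4a.png",cv2.convertScaleAbs(cv2.resize(f[0:300,130:430],None,fx=2,fy=2,interpolation=cv2.INTER_CUBIC),alpha=1.6,beta=20))
cv2.imwrite("pics/w4.png",f)
```

```text
lane 0.12577887377984417 0.0005490770025436514 0.03184241095519389 yawerr 0.0017727088318211237 0.04796245291498796 [-0.43486219  2.32675065 -5.98090814]
t 7.5 sh [ 0.0019 -0.0574  0.0003] rot [-0.0009  0.0001  0.0008] rows>= 0.2756788729097701
```

View pics/w4a.png

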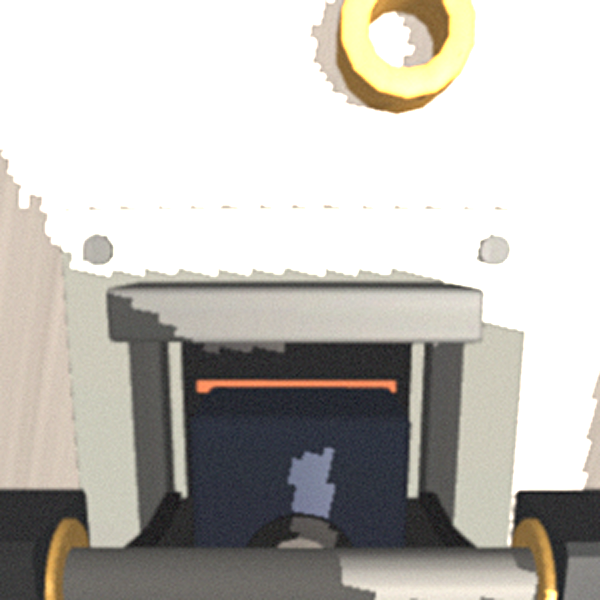

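Block is about 15 mm from the stop with clear deck on both sides. Now the final gentle push, slightly past nominal, watching the force.

Call:
{"method": "servo_tool", "body": {"motion": [[0,-0.01,0.001,0,0,0,0],[0,-0.02,0.002,0,0,0,0],[0,-0.028,0.002,0,0,0,0],[0,-0.035,0.002,0,0,0,0],[0,-0.04,0.002,0,0,0,0],[0,-0.045,0.002,0,0,0,0],[0,-0.05,0.002,0,0,0,0],[0,-0.053,0.002,0,0,0,0],[0,-0.056,0.002,0,0,0,0],[0,-0.056,0.002,0,0,0,0]]}}

```text
time: 8.8
tcp_pos: [0.4757, 0.1809, 0.0318]
tcp_rot: [[0.977, 0.215, 0.001], [0.215, -0.977, -0.0], [0.001, 0.0, -1.0]]
ft_force: [2.0, -6.6, 1.0]
width: 0.0476
```

Run:
```python
from h import *
lane()
W=cams.grab_frame("wrist")
f=W["frame"];cv2.imwrite("pics/w5a.png",cv2.convertScaleAbs(cv2.resize(f[0:300,130:430],None,fx=2,fy=2,interpolation=cv2.INTER_CUBIC),alpha=1.6,beta=20))
```

```text
lane 0.140635349923527 -0.0001705388353349432 0.031798533074503914 yawerr 0.00013406499574997177 0.0476266867467225 [ 2.03527978 -6.61901198  0.98938005]
```

View pics/w5a.png

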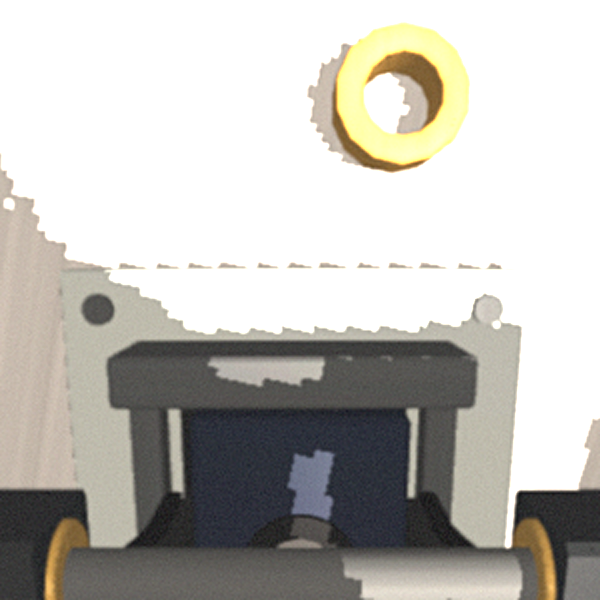

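The block is home: it moved to lane x 140.6 mm and the stop pushes back with about 6.6 N. Release and rise.

Call:
{"method": "servo_tool", "body": {"motion": [[0,0,0,0,0,0,0.6],[0,0,0,0,0,0,0.75],[0,0,0,0,0,0,0.75],[0,0,0,0,0,0,0.75],[0,0,0,0,0,0,0.75],[0,0,-0.05,0,0,0,0.75],[0,0,-0.15,0,0,0,0.75],[0,0,-0.3,0,0,0,0.75],[0,0,-0.45,0,0,0,0.75],[0,0,-0.5,0,0,0,0.75],[0,0,-0.5,0,0,0,0.75]]}}

```text
time: 10.22
tcp_pos: [0.4761, 0.181, 0.1828]
tcp_rot: [[0.977, 0.215, 0.003], [0.215, -0.977, 0.0], [0.003, 0.001, -1.0]]
ft_force: [-1.0, -0.1, -0.4]
width: 0.0652
```

Run:
```python
from h import *
lane()
W=cams.grab_frame("wrist");cv2.imwrite("pics/w6.png",W["frame"]);import pickle;pickle.dump(W,open("w6.pkl","wb"))
S=cams.grab_frame("scene")["frame"];cv2.imwrite("pics/s6.png",cv2.convertScaleAbs(cv2.resize(S[170:320,195:415],None,fx=3.6,fy=3.6,interpolation=cv2.INTER_CUBIC),alpha=1.6,beta=10))
```

```text
lane 0.14070538412639005 -0.0005252448219635245 0.18284052587030777 yawerr 7.544199461717582e-05 0.06519898434411033 [-1.04507094 -0.08675874 -0.36138581]
```

View pics/w6.png

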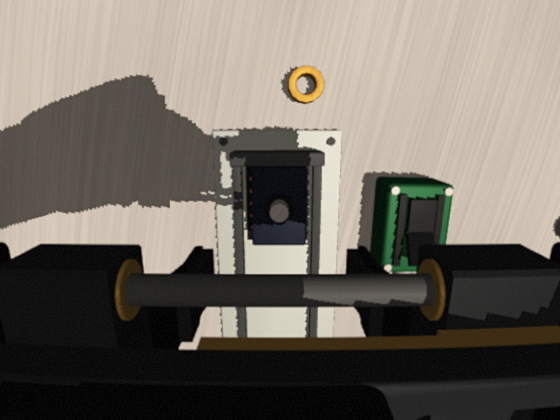

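View pics/s6.png

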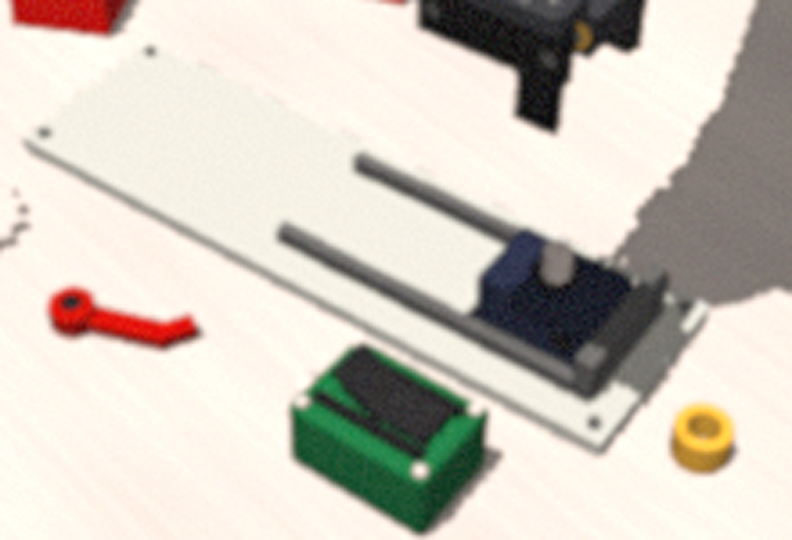

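Block is flush with the stop in both views (nose against the stop at about row 165 in the wrist picture). Now shut the fingers and look at the rocker from closer.

Run:
```python
from h import *
shares([.615,.13,.16],Y-np.pi/2)
```

```text
t 10.325 sh [0.4193 0.2648 0.0692] rot [0.0002 0.0003 0.    ] rows>= 2.4035961929417846
```

Call:
{"method": "servo_tool", "body": {"motion": [[0.1,0.06,0,0,0,0,0],[0.2,0.13,0,0,0,0,0],[0.3,0.19,0.02,0,0,0,0],[0.38,0.24,0.04,0,0,0,0],[0.42,0.265,0.07,0,0,0,0],[0.42,0.265,0.07,0,0,0,0],[0.42,0.265,0.07,0,0,0,0]]}}

```text
time: 11.2
tcp_pos: [0.6142, 0.131, 0.1597]
tcp_rot: [[0.976, 0.216, -0.001], [0.216, -0.976, -0.0], [-0.001, 0.0, -1.0]]
ft_force: [-0.2, -0.8, 0.7]
width: 0.0043
```

Run:
```python
from h import *
lane()
W=cams.grab_frame("wrist");cv2.imwrite("pics/w7.png",W["frame"]);import pickle;pickle.dump(W,open("w7.pkl","wb"))
f=W["frame"];cv2.imwrite("pics/w7a.png",cv2.convertScaleAbs(cv2.resize(f[100:300,180:400],None,fx=3,fy=3,interpolation=cv2.INTER_CUBIC),alpha=1.8,beta=25))
```

```text
lane 0.062098856545605916 -0.12466465229072475 0.15970358538202567 yawerr 0.0014287064147773254 0.004289788010612095 [-0.20238677 -0.7748072   0.71356457]
```

View pics/w7.png

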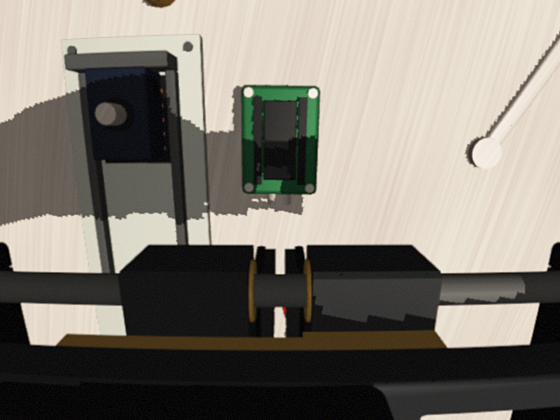

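View pics/w7a.png

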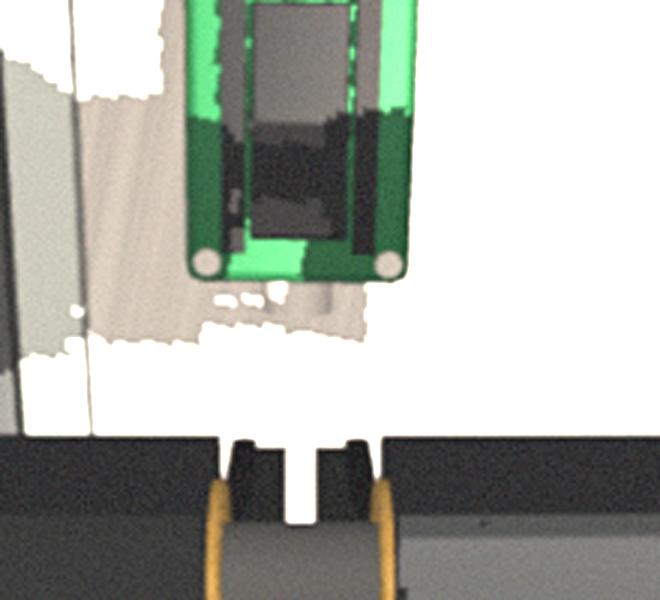

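Run:
```python
import cv2,numpy as np
f=cv2.imread("pics/w7.png")[78:205,225:335]
g=(255*(f/255.)**.5).astype(np.uint8)
a=cv2.resize(g,None,fx=4.6,fy=4.6,interpolation=cv2.INTER_CUBIC);cv2.imwrite("pics/w7b.png",a)
f=cv2.imread("pics/scene0.png")[255:325,265:340]
g=(255*(f/255.)**.5).astype(np.uint8);cv2.imwrite("pics/s0b.png",cv2.resize(g,None,fx=8,fy=8,interpolation=cv2.INTER_CUBIC))
```

```text
(no output)
```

View pics/w7b.png

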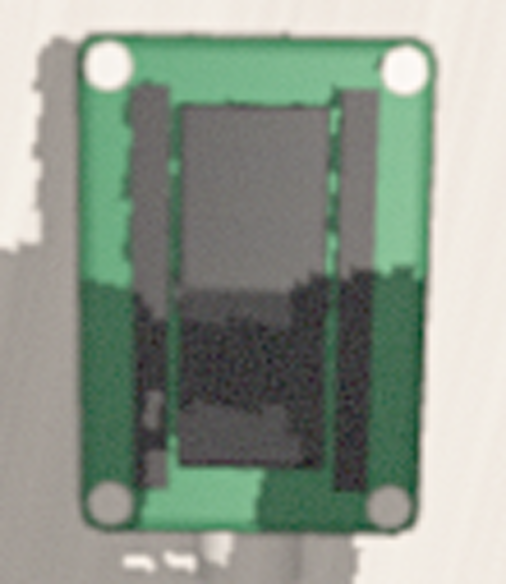

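View pics/s0b.png

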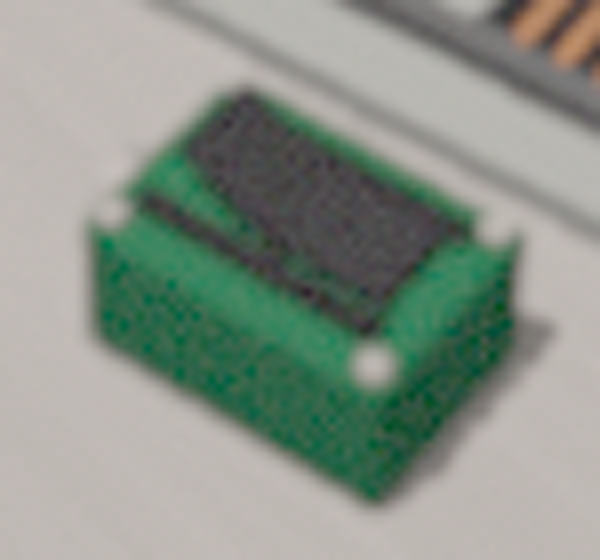

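Run:
```python
from h import *
import pickle
np.set_printoptions(precision=4,suppress=True)
W=pickle.load(open("w7.pkl","rb"));S=cams.grab_frame("scene")
w=lambda p:(np.array(p,float)+.5)/4.6-.5+[225,78]
s=lambda p:(np.array(p,float)+.5)/8-.5+[265,255]
def LL(P): P=np.array(P)[:2]-O; return np.round([P@ux,P@uy],4)
for n,a,b in[("-x end, +y corner",(180,465),(248,92)),("-x end -y corner",(325,465),(185,150)),("+x end +y corner",(180,105),(470,230)),("+x end -y corner",(328,105),(378,325))]:
    P,e=tri(W,w(a),S,s(b));print(n,P,LL(P),e)
bt=onz(W,[w(p) for p in[(108,65),(405,68),(108,505),(388,508)]],.047);print("bolts",bt,bt.mean(0),[LL(p) for p in bt],LL(bt.mean(0)))
v=bt[0]+bt[1]-bt[2]-bt[3];print("housing yaw",np.arctan2(v[1],v[0]))
h=onz(W,[w((253,290))],.054);print("hinge line",h,LL(h[0]))
```

```text
-x end, +y corner [0.5959 0.1597 0.0624] [ 0.0941 -0.113 ] 0.005443818803958686
-x end -y corner [0.6187 0.1649 0.0647] [ 0.0943 -0.1364] 0.0048371437041413844
+x end +y corner [0.5823 0.2156 0.0526] [ 0.1516 -0.1117] 0.00851193543076053
+x end -y corner [0.6082 0.219  0.0445] [ 0.1494 -0.1378] 0.0015273631215394089
bolts [[0.5725 0.2167 0.047 ]
 [0.6196 0.2267 0.047 ]
 [0.5868 0.1458 0.047 ]
 [0.6339 0.1557 0.047 ]] [0.6032 0.1863 0.047 ] [array([ 0.1549, -0.1024]), array([ 0.1545, -0.1505]), array([ 0.0825, -0.1011]), array([ 0.0821, -0.1492])] [ 0.1185 -0.1258]
housing yaw 1.7698852227925856
hinge line [[0.6032 0.1869 0.054 ]] [ 0.1191 -0.1259]
```

Run:
```python
from h import *
print(np.round(arm.read_state()["joints"],3))
h=np.array([np.cos(1.77),np.sin(1.77)])*-1
p=np.array([.6032,.1866])+.023*h;print(p)
shares([*p,.16],1.770);shares([*p,.16],1.770-np.pi);shares([*p,.09],1.77)
```

```text
[ 0.211  0.457 -0.654  1.505  0.285  1.277 -0.258]
[0.60775144 0.16405484]
t 11.3 sh [ 0.0016 -0.1133  0.001 ] rot [ 2.00e-04  2.00e-04 -7.41e-01] rows>= 8.310515187185915
t 11.3 sh [ 0.0016 -0.1133  0.001 ] rot [ 2.00e-04 -2.00e-04  7.59e-01] rows>= 8.51191549568088
t 11.3 sh [ 0.0017 -0.1134  0.2343] rot [ 2.00e-04  2.00e-04 -7.41e-01] rows>= 8.310515187185915
```

The −lane-x end is raised: the triangulated end height is about 64 mm there and about 50 mm at the other end, and the scene view shows the wedge gap on that side. I'll turn the tool 90° so the narrow pad side fits between the cheeks, above a point 23 mm from the hinge.

Call:
{"method": "servo_tool", "body": {"motion": [[0,-0.01,0,0,0,-0.08,0],[0,-0.03,0,0,0,-0.16,0],[0,-0.05,0,0,0,-0.24,0],[0.001,-0.07,0,0,0,-0.32,0],[0.001,-0.09,0,0,0,-0.4,0],[0.001,-0.1,0,0,0,-0.48,0],[0.001,-0.11,0,0,0,-0.56,0],[0.0016,-0.113,0,0,0,-0.64,0],[0.0016,-0.113,0,0,0,-0.71,0],[0.0016,-0.113,0,0,0,-0.741,0],[0.0016,-0.113,0,0,0,-0.741,0],[0.0016,-0.113,0,0,0,-0.741,0]]}}

```text
time: 12.8
tcp_pos: [0.6076, 0.1641, 0.1606]
tcp_rot: [[-0.197, 0.98, 0.0], [0.98, 0.197, -0.001], [-0.001, 0.0, -1.0]]
ft_force: [-0.2, -0.3, -0.9]
width: 0.0004
```

Run:
```python
from h import *
shares([.6078,.1641,.08],1.77)
T=cams.grab_frame("scene")["frame"][150:330,200:420];g=(255*(T/255.)**.6).astype(np.uint8);cv2.imwrite("pics/s8.png",cv2.resize(g,None,fx=3.3,fy=3.3,interpolation=cv2.INTER_CUBIC))
```

```text
t 12.8 sh [0.     0.0006 0.2687] rot [ 0.0001  0.0004 -0.0006] rows>= 1.2899951743733309
```

View pics/s8.png

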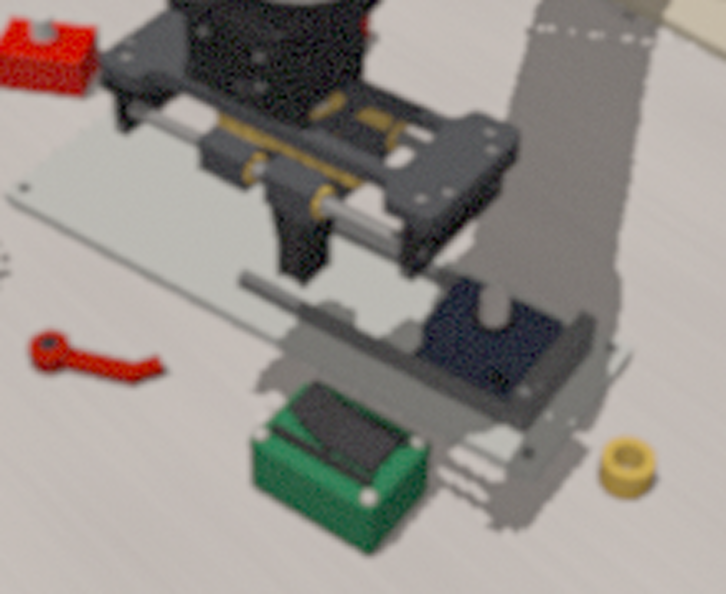

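Raised end (left, about (320,390)) is confirmed, and the closed fingers are above it. Pressing down slowly.

Call:
{"method": "servo_tool", "body": {"motion": [[0,0,0.08,0,0,0,0],[0,0,0.17,0,0,0,0],[0,0,0.24,0,0,0,0],[0,0,0.28,0,0,0,0],[0,0,0.295,0,0,0,0],[0,0,0.31,0,0,0,0],[0,0,0.32,0,0,0,0],[0,0,0.33,0,0,0,0],[0,0,0.34,0,0,0,0],[0,0,0.347,0,0,0,0],[0,0,0.351,0,0,0,0],[0,0,0.351,0,0,0,0]]}}

```text
time: 14.35
tcp_pos: [0.6073, 0.1644, 0.055]
tcp_rot: [[-0.197, 0.98, -0.0], [0.98, 0.197, -0.0], [-0.0, -0.0, -1.0]]
ft_force: [0.0, -0.6, -0.5]
width: 0.0008
```

Call:
{"method": "servo_tool", "body": {"motion": [[0,0,0.003,0,0,0,0],[0,0,0.006,0,0,0,0],[0,0,0.008,0,0,0,0],[0,0,0.01,0,0,0,0],[0,0,0.01,0,0,0,0]]}}

```text
time: 14.98
tcp_pos: [0.6075, 0.1645, 0.0542]
tcp_rot: [[-0.197, 0.98, 0.001], [0.98, 0.197, -0.001], [-0.001, 0.0, -1.0]]
ft_force: [-6.7, -6.0, 21.5]
width: 0.0001
```

Run:
```python
from h import *
s=arm.read_state();print(s["tcp_pos"],s["ft_force"])
T=cams.grab_frame("scene")["frame"][230:330,250:360];g=(255*(T/255.)**.6).astype(np.uint8);cv2.imwrite("pics/s9.png",cv2.resize(g,None,fx=6,fy=6,interpolation=cv2.INTER_CUBIC))
```

```text
[0.60747962 0.16450834 0.05416514] [-6.69158127 -5.97219535 21.48058385]
```

View pics/s9.png

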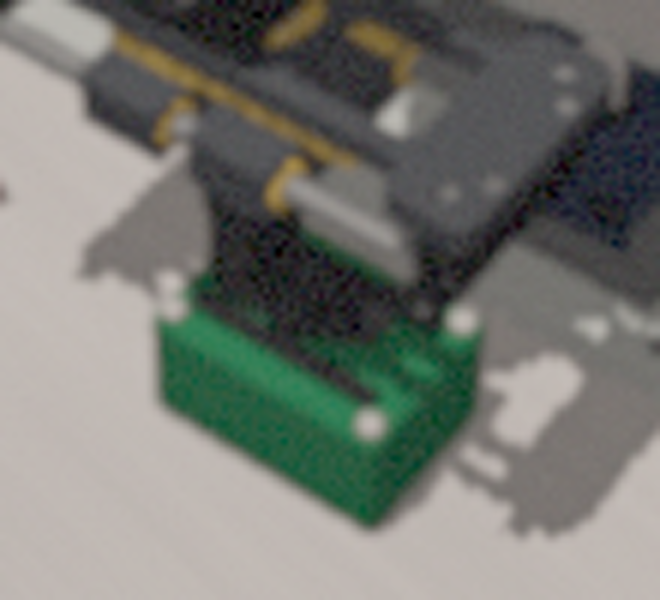

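It hit a hard stop at TCP z = 54.2 mm (21 N), exactly the fully-on height (3 mm above the pivot). Rising clear and checking.

Call:
{"method": "servo_tool", "body": {"motion": [[0,0,-0.01,0,0,0,0],[0,0,-0.05,0,0,0,0],[0,0,-0.15,0,0,0,0],[0,0,-0.3,0,0,0,0],[-0.15,-0.15,-0.45,0,0,0,0],[-0.3,-0.25,-0.55,0,0,0,0],[-0.45,-0.35,-0.6,0,0,0,0],[-0.6,-0.45,-0.6,0,0,0,0],[-0.7,-0.5,-0.6,0,0,0,0],[-0.7,-0.5,-0.6,0,0,0,0]]}}

```text
time: 16.27
tcp_pos: [0.501, -0.0737, 0.2346]
tcp_rot: [[-0.192, 0.981, 0.0], [0.981, 0.192, -0.002], [-0.002, -0.0, -1.0]]
ft_force: [-0.3, 0.6, 0.0]
width: 0.0005
```

Run:
```python
from h import *
s=arm.read_state();print(s["time"],s["tcp_pos"],s["ft_force"])
T=cams.grab_frame("scene")["frame"][165:325,195:415];g=(255*(T/255.)**.6).astype(np.uint8);cv2.imwrite("pics/s10.png",cv2.resize(g,None,fx=3.6,fy=3.6,interpolation=cv2.INTER_CUBIC))
T=cams.grab_frame("top");f=T["frame"];g=(255*(f[130:260,150:360]/255.)**.6).astype(np.uint8);cv2.imwrite("pics/t10.png",cv2.resize(g,None,fx=3.8,fy=3.8,interpolation=cv2.INTER_CUBIC));cv2.imwrite("pics/top10.png",f)
```

```text
16.275 [ 0.50096952 -0.07366601  0.2345755 ] [-0.28671623  0.55039923  0.00131611]
```

View pics/s10.png

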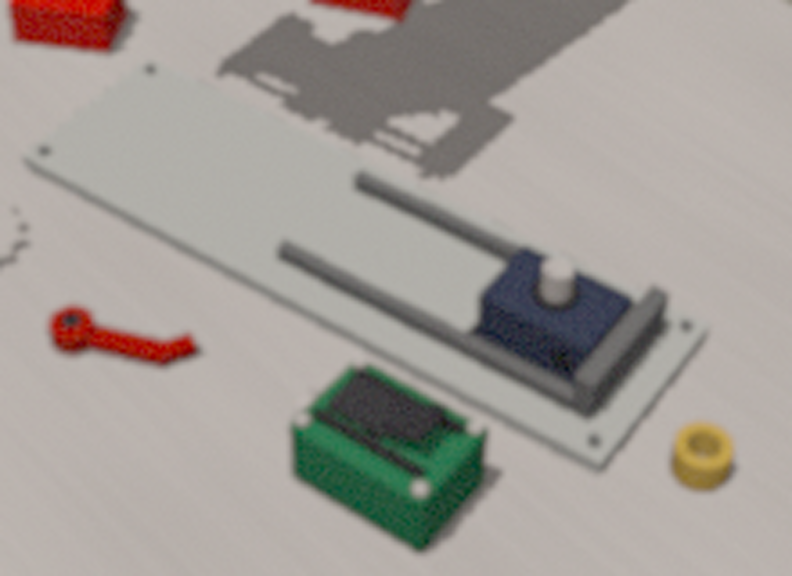

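View pics/t10.png

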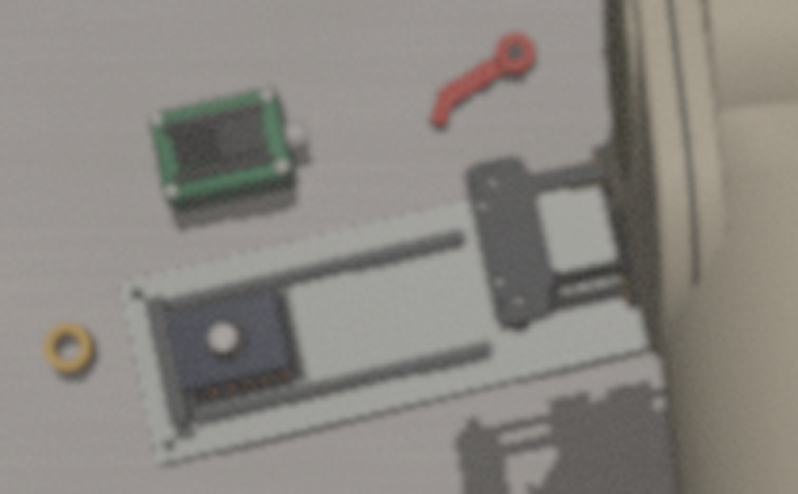

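Run:
```python
from h import *
T=cams.grab_frame("top");S=cams.grab_frame("scene")
c=lambda p:(np.array(p,float)+.5)/3.8-.5+[150,130]
s=lambda p:(np.array(p,float)+.5)/3.6-.5+[195,165]
def LL(P): P=np.array(P)[:2]-O; return np.round([P@ux,P@uy],4)
P=onz(T,[c((223,337))],.068)[0];print("pin top",P,LL(P)); P,e=tri(T,c((223,337)),S,s((558,268)));print("tri",P,LL(P),e)
print("ref: rail ends",[LL(p) for p in onz(T,[c((460,238)),c((488,350))],.024)])
print("bush",onz(T,[c((69,349))],.022),"pawl",onz(T,[c((515,52)),c((440,122))],.016))
# disc, compare frames
a=cv2.imread("pics/top0.png");d=cv2.absdiff(a,T["frame"]).max(2);print("diff disc",d[125:162,312:345].max(),"pawl",d[135:165,260:295].max(),"bush",d[212:232,158:178].max())
```

```text
pin top [0.47613075 0.17812426 0.068     ] [0.1379 0.    ]
tri [0.47530688 0.17983144 0.06531294] [0.1397 0.0005] 0.00342455562226131
ref: rail ends [array([-0.0176, -0.0332]), array([-0.0183,  0.0407])]
bush [[0.47515622 0.28448939 0.022     ]] pawl [[ 0.66628375 -0.00443731  0.016     ]
 [ 0.62009805  0.04532575  0.016     ]]
diff disc 76 pawl 12 bush 13
```

Run:
```python
from h import *
S=cams.grab_frame("scene")["frame"];a=cv2.imread("pics/scene0.png");print("disc diff",cv2.absdiff(a,S).max(2)[215:248,165:207].max())
print(arm.close_job())
```

```text
disc diff 9
the job is handed in; nothing more can be done
None
```

I slid the dark pin block home against the end stop, then pressed the rocker's raised end fully down. I let go of everything and handed the job in at about 16.5 s.

- **Pushing the block:** I gripped it lightly by its sides above rail height, squared it up and slid it flat along the lane.
- **Block position:** the last checks put it at lane x about 138–140 mm and y about 0 mm. At the end of the push the gripper read 140.6 mm and the stop pushed back with about 6.6 N.
- **Rocker:** I pressed until it hit a hard stop at 54.2 mm above the shelf (about 21 N), which is the fully-on height. Afterwards the scene and top pictures show the pressed end level and the other end raised.
- **Bystanders:** the pictures show no change at the pawl or bush in the top view. The arm hid the disc there, but the scene camera shows it unmoved.
- **Disagreements:**
  - The top and wrist cameras differed by about 2 mm, and the first scene-camera picks of the lane's corners were 5–11 mm off.
  - One close view put the block about 1.5 mm off the lane centre at the rail entrance, well inside the 9 mm to each rail.
  - During the slide the wrist force once showed the gripper carrying about 6 N of the block's weight. The gripper height stayed within 0.1 mm, so I took the block as not lifted, but I did not measure that directly.

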